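Shim the microscope plate's levelling foot and lock it

TASK

The stone plate under the microscope is short on its outrigger foot. Take the tapered steel blade by its black grip and slide it along the bench, thin end first, squarely under the middle of that foot until it drags at roughly 14 newtons of push: snug, neither loose nor forced. Let go and leave it there, then swing the lock lever on the plate fully over, and do not disturb the glassware.

Things in the scene. Friction and masses are not known exactly. Their poses are not given: they have to be found in the camera images.
- blade: Loose tapered steel blade lying flat, 130 x 26 mm, about 0.18 kg. Its x axis runs along it to the thin end: 16 mm thick from x = -20 to +30 mm, then the top slopes evenly down to 3 mm at x = +110 mm. Black upright grip, 26 mm (x) by 16 mm (y), from 16 to 52 mm above the underside, centred on the origin, which is on the underside. Stays where it is wedged.
- plate: Fixed stone plate 280 x 260 mm, top 47 mm above the bench, with a white microscope 0.3 m tall on its +x, +y part. Origin on the bench under its centre. A steel outrigger bar (32 mm wide, 33 to 45 mm high) sticks out 70 mm from its -y edge and carries the levelling foot, screw top up to 63 mm high. The blade goes in along the plate's +x axis, from the robot's side.
- foot_point (a point): Point on the bench under the middle of the round foot (24 mm wide, edge rounded). Axes as the plate's. The foot hangs 4.5 to 13.5 mm above the bench, unmeasured, different each time; lifted, it pushes back, about 1 N per mm the blade goes on. Snug: 3 to 10 N on the foot; over 15 N is forced. Pushing the blade on takes 2 to 3 times the foot's force, besides up to 2 N when loose.
- lock (a joint): Lock lever on the plate's top, rad: 0 = arm along the plate's -x; it swings about an upright pivot at x 0, y -85 mm of the plate, clockwise seen from above, to 1.2 = fully over (arm mostly along the plate's +y). Takes about 1 N at the knob; stays where left.
- lock_knob (a point): Middle of the upright black round knob (16 mm diameter, from 64 to 98 mm above the bench) at the end of the lock lever, 62 mm from the pivot; this point is 84 mm above the bench.
- bottle_a: Bystander: small glass bottle with black cap, 42 mm wide, 95 mm tall; origin under its centre. Leave alone.
- bottle_b: Bystander: another such bottle. Leave alone.
- flask: Bystander: glass conical flask, 72 mm wide, 120 mm tall; origin under its centre. Leave alone.
Things that resemble listed ones, but are neither listed nor needed, are in the scene too. What is meant by the blade is not purple, and is the larger of those in its own colour.

How it is judged:
By the outcome, as a careful person would: the job done as asked, in the order asked, and still so for the second after the job is handed in, with the robot touching nothing.
It also fails if it takes over 69 s, if anything falls off the work surface, if the arm or the gripper's body presses on something with over 40 N, if the wrist force passes 120 N, or if a joint passes its speed limit or range.

ROBOT

A 6-joint arm with a two-finger parallel gripper is mounted at the origin on the work surface. World frame = base frame: x ahead of the robot, y to its left, z up, the work surface at z = 0. Lengths are in mm, angles in rad, forces in N, time in s.
With the tool pointing down it reaches from about 275 to 750 mm from the base axis. Payload 10.2 kg.
Tool frame: the origin (TCP) lies midway between the tips of the shut fingers; the grasp point (between the pads) lies 19 mm behind it; z points along the fingers, y is the line along which they close (so a half turn about z gives the same grasp; the last joint's range is limited). The gripper opens to 85 mm and grips with 20 to 120 N. Pads are 22 mm wide; open, the fingers measure 114 mm over their backs; the gripper's body (76 mm by 85 mm) begins 54 mm behind the grasp point. The pads swing forward as they close: fully open they stand 13 mm farther back than shut.
Start: joints at [-1.455, 0.313, 1.498, -0, 1.331, -0.223], TCP at [174.474, -495.167, 231.294] pointing down, gripper open.
Joint ranges: [-2.94, 2.94], [-0.97, 2.17], [0.19, 2.56], [-1.23, 4.37], [0.02, 3.11], [-2.88, 2.88]. Speed limits (rad/s): [2.39, 2.39, 3.01, 3.14, 3.14, 3.14].

INTERFACE

Orientations are given as a unit quaternion [w, x, y, z].
In Python, from rig import ctrl gives the robot as it stands.
- The arm moves only by the tool send_rows, never from a script. Its argument "targets" is a list of rows, each a list of 7 numbers: the closure, from -1 (fully open) to 1 (shut), so that 0 is half open, then the shift along the tool's x, y, z in m, then the turn, a rotation vector about the tool's x, y, z in rad. In form: [[claw, dx, dy, dz, ax, ay, az], ...]. A call has exactly 10 rows; each row shifts and turns the commanded pose from where the row before left it, along the tool's axes as they then stand; what a row does not reach is not made up. A row lasts 1/8 s, in which the tool goes at most 62.5 mm and 10.7 degrees, less where a joint would pass 70% of its speed; a pose out of reach is approached as far as the arm can. A call with a gripper value outside its range is refused whole. The fingers move at their own pace and stop on an object; "squeeze" is the grip in N (left out, the last holds). Time passes only in rows, so rows that do not move let the fingers close, or fill a call up. It gives the time, the measured TCP pose, the force, the opening and the grip force at its end, in the units of the state.
- ctrl.sense(): the state, without advancing time (a new reading comes with each control period).
- ctrl.capture(name): name is "scene" or "top" or "wrist"; returns a dict with "img" (480x640x3 uint8, red, green, blue), "camera_matrix" (3x3 intrinsics, pixels), "R" (3x3) and "t" (3): a world point X has camera coordinates R X + t. Camera axes: x right, y down, z forward; pixel columns grow to the right and rows downward; lengths in mm; the calibration is good to about 2 mm. A picture is of the moment at which its call begins. There is no depth.
- ctrl.finish_job(): hands the job in; it is judged then, once.
Trained networks look in a picture, given as the dict that the camera call returned (one of the last four; its "shot" number tells which), for a name from the list of things; names that differ only in an ending like _2 or _b are one class to them, and where a whole thing is asked for, a point or a joint stands for the part that bears it (a point fixed in the world has none). Each returns a list of dicts, best first, with "score" (0 to 1); they miss things now and then, are a little off and sometimes report something else, mostly with a low value. They report only what shows in the picture. A call takes as long as a camera call. They do not tell look-alikes from the thing itself.
- ctrl.boxes_of(query, picture): "extent" ([left, top, width, height] in pixels, round what is visible of it).
- ctrl.landmark_of(query, picture): "point" ([column, row] in pixels: a listed point, or the origin of a listed thing).
The state is a dict: "time_s": time; "joints": joint angles; "dq": joint speeds; "tau": joint torques, N m; "eef_pos": TCP position; "ee_rot": TCP orientation; "force": force on the tool from outside, world axes, zero at the start; "wrist_torque": the same for the moment, N m; "grip_width": opening from 0.0 (shut) to 1.0 (fully open); "grip_force": force on a finger pad.
Only numpy, scipy, OpenCV 4.12 (cv2) and the standard library are available. Lean on these libraries where they do the work, as an engineer would, in place of code of your own. Each camera call takes 0.05 s, during which the arm holds its last target. There are 200 camera calls.

## Working session

There is one attempt and no reset: what is moved stays moved. The work goes in short steps, Python scripts to look and compute and a tool call to move; the robot and the scene stay as the last step left them, time stands still between calls to the robot, and variables do not carry over. Pictures are saved under pics/ and viewed, at most 10 in all, crops included, and the job is handed in when it is done.

Besides the shell and the picture viewer there is one more tool, called as a command line: name --pt "numbers of a row" for each row, then --argument value for the rest. send_rows: Moves the arm, as the interface text tells. Its arguments: {"type":"object","properties":{"targets":{"type":"array"},"squeeze":{"type":"number"}},"required":["targets"]}

```bash
mkdir -p pics; ls; cat > h.py <<'E'
import numpy as np, cv2
from rig import ctrl
def cap(n,fn=None):
    p=ctrl.capture(n)
    if fn: cv2.imwrite('pics/'+fn,cv2.cvtColor(np.asarray(p['img']),cv2.COLOR_RGB2BGR))
    return p
def back(p,uv,z):
    K=np.array(p['camera_matrix']);R=np.array(p['R']);t=np.array(p['t'])
    d=R.T@np.linalg.inv(K)@np.array([uv[0],uv[1],1.]);c=-R.T@t
    return c+d*(z-c[2])/d[2]
def proj(p,X):
    K=np.array(p['camera_matrix']);q=np.array(p['R'])@np.array(X,float)+np.array(p['t']);q=K@q
    return q[:2]/q[2]
def say(s=None):
    s=s or ctrl.sense(); print({k:np.round(s[k],3).tolist() for k in ('time_s','joints','eef_pos','ee_rot','force','grip_width','grip_force')})
E
python3 - <<'E'
from h import *
say()
Z={'blade':0,'plate':0,'foot_point':0,'lock':50,'lock_knob':84,'bottle_a':0,'flask':0}
for c in ('top','scene'):
    p=cap(c,c+'1.png')
    print(c,np.round(-np.array(p['R']).T@np.array(p['t'])))
    for q in Z:
        for d in ctrl.landmark_of(q,p)[:4]:
            print(q,round(d['score'],2),np.round(d['point']),np.round(back(p,d['point'],Z[q])))
        if q=='blade': print([(round(d['score'],2),np.round(d['extent'])) for d in ctrl.boxes_of(q,p)])
E
```

```text
pics
{'time_s': 0.0, 'joints': [-1.455, 0.313, 1.498, -0.0, 1.331, -0.223], 'eef_pos': [174.434, -494.894, 230.728], 'ee_rot': [-0.001, 0.986, 0.169, 0.0], 'force': [0.312, 0.644, 0.354], 'grip_width': 0.997, 'grip_force': 0.0}
top [446. -49. 836.]
blade 0.9 [415. 258.] [ 479. -229.    0.]
blade 0.64 [485. 286.] [ 428. -359.    0.]
blade 0.63 [385. 355.] [ 299. -176.    0.]
[(0.85, array([442., 280.,  59.,  24.])), (0.75, array([398., 200.,  30.,  66.])), (0.71, array([376., 297.,  44.,  70.])), (0.55, array([479., 174.,  40.,  31.]))]
plate 0.64 [174. 199.] [577. 221.   0.]Traceback (most recent call last):
  File "<stdin>", line 8, in <module>
ValueError: it knows: blade, bottle, flask, foot_point, lock_knob, plate
```

```bash
python3 - <<'E'
from h import *
Z={'blade':0,'plate':0,'foot_point':0,'lock_knob':84,'bottle':0,'flask':0}
for c in ('top','scene'):
    p=cap(c,c+'1.png')
    print(c,np.round(-np.array(p['R']).T@np.array(p['t'])))
    for q in Z:
        try:
          for d in ctrl.landmark_of(q,p)[:4]:
            print(q,round(d['score'],2),np.round(d['point']),np.round(back(p,d['point'],Z[q])))
        except Exception as e: print(q,e)
E
```

```text
top [446. -49. 836.]
blade 0.92 [415. 258.] [ 477. -228.    0.]
blade 0.86 [385. 353.] [ 302. -176.    0.]
blade 0.65 [490. 287.] [ 428. -368.    0.]
plate 0.95 [176. 197.] [581. 218.   0.]
lock_knob 0.91 [202. 228.] [517. 145.  84.]
bottle 0.62 [421. 150.] [ 681. -238.    0.]
bottle 0.57 [489. 195.] [ 598. -366.    0.]
flask 0.67 [370. 147.] [ 685. -143.    0.]
scene [919. 673. 898.]
blade 0.83 [378. 189.] [ 286. -183.    0.]
blade 0.6 [294. 164.] [ 417. -364.    0.]
plate 0.18 [296. 203.] [ 476. -231.    0.]
foot_point 0.86 [318. 302.] [570.  45.   0.]
lock_knob 0.9 [372. 302.] [521. 149.  84.]
bottle 0.87 [224. 186.] [ 599. -363.    0.]
bottle 0.81 [214. 228.] [ 672. -244.   -0.]
flask 0.58 [229. 259.] [ 679. -143.   -0.]
```

View pics/top1.png

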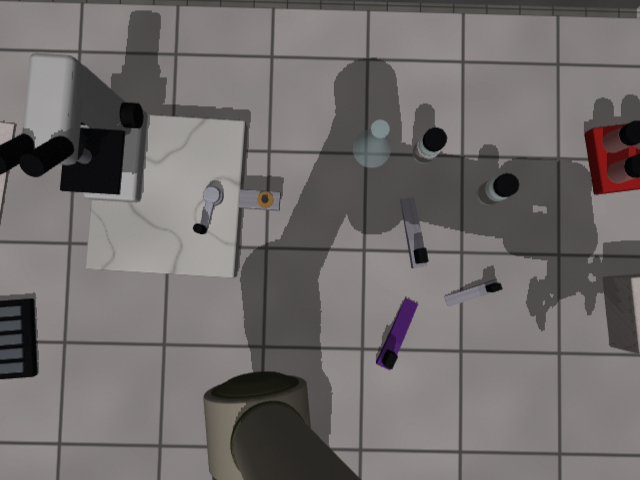

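View pics/scene1.png

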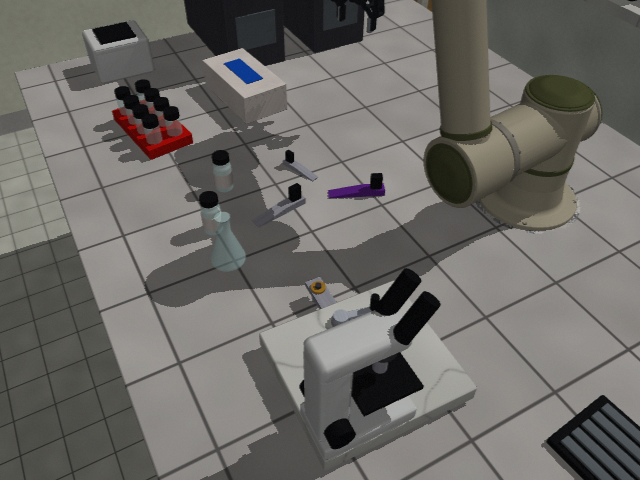

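Top view: the large grey blade has its grip at (420,256) and thin end near (406,200). Look-alikes are the small grey one (490,287) and the purple one (385,353). I choose (420,256). The foot is at (265,199) on the bar, the knob at (200,228), and the plate corners are near (245,120), (238,277), (87,268). Next is a close crop.

```bash
python3 - <<'E'
import cv2,numpy as np
im=cv2.imread('pics/top1.png')
a=cv2.resize(im[110:285,185:290],None,fx=3.4,fy=3.4,interpolation=cv2.INTER_CUBIC)
b=cv2.resize(im[190:300,390:510],None,fx=3.4,fy=3.4,interpolation=cv2.INTER_CUBIC)
b=cv2.copyMakeBorder(b,0,a.shape[0]-b.shape[0],10,0,cv2.BORDER_CONSTANT)
cv2.imwrite('pics/crop1.png',np.clip(np.hstack([a,b]).astype(float)*1.5,0,255))
print(a.shape,b.shape)
E
```

```text
(595, 357, 3) (595, 418, 3)[ WARN:0@0.067] global loadsave.cpp:1063 imwrite_ Unsupported depth image for selected encoder is fallbacked to CV_8U.
```

View pics/crop1.png

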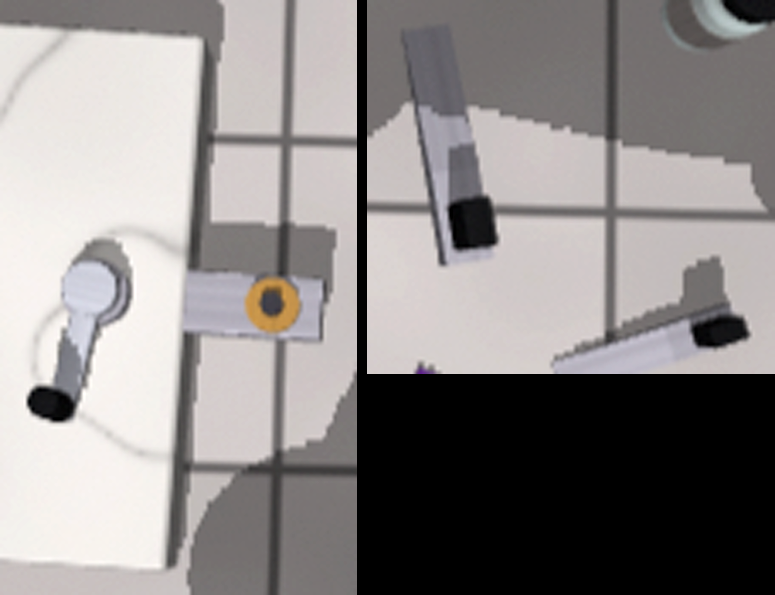

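The crop confirms the choice. The grey blade is about 130 mm long with its grip at the rear, (421.5,255.3) in the full picture, and thin end at (407,198.5). The small one is clearly shorter. The nut is at (265,199) and the plate's -y edge runs (245,121)–(234.5,277).

```bash
python3 - <<'E'
from h import *
p=cap('top')
f=lambda u,v,z:back(p,(u,v),z)
c1=f(245,121.2,47);c2=f(234.4,276.8,47);c3=f(87,268,47)
print('corners',np.round(c1),np.round(c2),np.round(c3),np.linalg.norm(c1-c2),np.linalg.norm(c3-c2))
print('yaw',np.degrees(np.arctan2(*(c1-c2)[1::-1])), np.degrees(np.arctan2(*(c3-c2)[1::-1]))-90)
mid=(c1+c2)/2
print('nut',np.round(f(265,199.1,60)),'edge mid',np.round(mid), 'knob@98', np.round(f(199.8,228.6,95)))
piv=f(212.5,194,60);print('piv',np.round(piv))
r1=f(412.4,267.6,16);r2=f(427.4,265.9,16);t1=f(400.6,199.7,3);t2=f(413.5,197.4,3)
r=(r1+r2)/2;t=(t1+t2)/2
print('blade',r,t,np.linalg.norm(t-r),'yaw',np.degrees(np.arctan2(*(t-r)[1::-1])),'grip',f(421.5,255.3,52), 'org', r+(t-r)*20/130,np.linalg.norm(r1-r2),np.linalg.norm(t1-t2))
s=ctrl.sense();print(s['joints'])
E
```

```text
corners [712.  86.  47.] [436.  95.  47.] [446. 351.  47.] 275.364701712727 256.0660224473868
yaw -2.0686209759387553 -2.14691103574215
nut [571.  45.  60.] edge mid [574.  91.  47.] knob@98 [515. 146.  95.]
piv [578. 135.  60.]
blade [ 461.57391674 -234.28716385   16.        ] [ 587.88465933 -211.91856373    3.        ] 128.93315309417562 yaw 10.042495463920465 grip [ 480.83811102 -228.72393061   52.        ] org [ 481.00633867 -230.84584076   14.        ] 27.47732933889535 24.426722223881544
[-1.45541113e+00  3.12874607e-01  1.49769456e+00 -9.90413923e-06
  1.33101515e+00 -2.23445211e-01]
```

send_rows --pt "-1 0 0 0 0 0 0.0825" --pt "-1 0 0 0 0 0 0.0825" --pt "-1 0.0435 -0.026 0.008 0 0 0" --pt "-1 0.0435 -0.026 0.008 0 0 0" --pt "-1 0.0435 -0.026 0.008 0 0 0" --pt "-1 0.0435 -0.026 0.008 0 0 0" --pt "-1 0.0435 -0.026 0.008 0 0 0" --pt "-1 0.0435 -0.026 0.008 0 0 0" --pt "-1 0.0435 -0.026 0.008 0 0 0" --pt "-1 0.0435 -0.026 0.008 0 0 0"

```text
time_s: 2.25
eef_pos: [482.5, -228.9, 167.2]
ee_rot: [0.0, 0.996, 0.087, 0.0]
force: [-0.8, -1.1, -0.4]
grip_width: 1.0
grip_force: 0.0
```

```bash
cat >> h.py <<'E'
def go(x,y,z,yaw,s=None):
    """tool-frame shift (m) and az: az first, then shifts in the turned frame"""
    s=s or ctrl.sense(); w,a,b,c=s['ee_rot']; y0=2*np.arctan2(b,a); yw=np.radians(yaw)
    az=(y0-yw+np.pi)%(2*np.pi)-np.pi; d=np.array([x,y,z])-s['eef_pos']
    C,S=np.cos(yw),np.sin(yw)
    print('yaw now %.2f'%np.degrees(y0),'az %.4f'%az,'dx dy dz mm',np.round([C*d[0]+S*d[1],S*d[0]-C*d[1],-d[2]],1))
E
python3 - <<'E'
from h import *
say(); p=cap('wrist','w1.png')
for d in ctrl.landmark_of('blade',p): print(d['score'],d['point'],back(p,d['point'],0))
E
```

```text
{'time_s': 2.25, 'joints': [-0.663, 0.39, 1.564, -0.0, 1.187, 0.734], 'eef_pos': [482.472, -228.898, 167.183], 'ee_rot': [0.0, 0.996, 0.087, 0.0], 'force': [-0.777, -1.057, -0.434], 'grip_width': 1.0, 'grip_force': 0.0}
0.75 [241.8, 386.4] [ 300.44048872 -181.19606159    0.        ]
0.71 [319.5, 222.2] [ 481.20061371 -229.30738052    0.        ]
0.58 [449.9, 300.0] [ 428.63618801 -363.342401      0.        ]
```

View pics/w1.png

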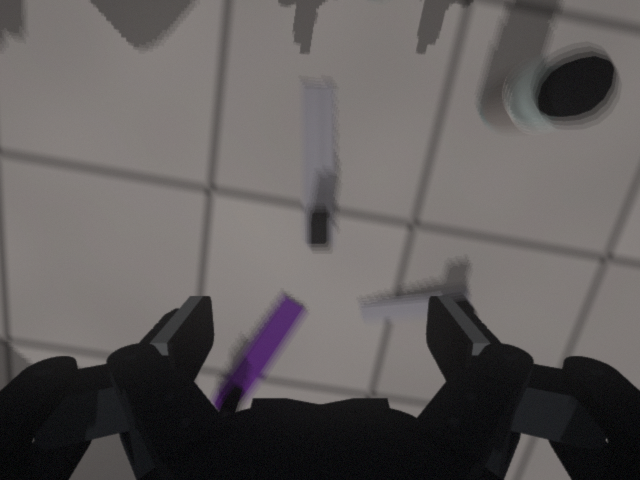

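The wrist view shows the blade's grip at (319,225) straight ahead of the fingers, thin end up at (320,85). This agrees with the top view to 2 mm, so I descend and grip.

send_rows --pt "-0.3 -0.0014 0 0.02 0 0 0" --pt "-0.3 0 0 0.025 0 0 0" --pt "-0.3 0 0 0.025 0 0 0" --pt "-0.3 0 0 0.025 0 0 0" --pt "-0.3 0 0 0.025 0 0 0" --pt "-0.3 0 0 0.015 0 0 0" --pt "-0.3 0 0 0.009 0 0 0" --pt "-0.3 0 0 0 0 0 0" --pt "1 0 0 0 0 0 0" --pt "1 0 0 0 0 0 0" --squeeze 60

```text
time_s: 3.6
eef_pos: [480.2, -230.5, 23.9]
ee_rot: [0.0, 0.996, 0.087, 0.0]
force: [0.4, -0.6, -0.7]
grip_width: 0.235
grip_force: 0.0
```

send_rows --pt "1 0 0 0 0 0 0" --pt "1 0 0 0 0 0 0" --pt "1 0 0 0 0 0 0" --pt "1 0 0 0 0 0 0" --pt "1 0 0 0 0 0 0" --pt "1 0 0 0 0 0 0" --pt "1 0 0 0 0 0 0" --pt "1 0 0 0 0 0 0" --pt "1 0 0 0 0 0 0" --pt "1 0 0 0 0 0 0"

```text
time_s: 4.85
eef_pos: [480.2, -230.6, 23.9]
ee_rot: [0.0, 0.996, 0.087, 0.0]
force: [-1.1, 0.1, 6.4]
grip_width: 0.18
grip_force: 59.1
```

```bash
python3 - <<'E'
from h import *
say(); go(425,49.5,25,-2.1)
E
```

```text
{'time_s': 4.85, 'joints': [-0.668, 0.586, 1.692, 0.0, 0.863, 0.729], 'eef_pos': [480.209, -230.58, 23.92], 'ee_rot': [0.0, 0.996, 0.087, 0.0], 'force': [-1.098, 0.141, 6.446], 'grip_width': 0.18, 'grip_force': 59.122}
yaw now 9.96 az 0.2105 dx dy dz mm [ -65.4 -277.9   -1.1]
```

send_rows --pt "1 0 0 -0.006 0 0 0" --pt "1 0 0 0 0 0 0.105" --pt "1 0 0 0 0 0 0.105" --pt "1 -0.0095 -0.045 0 0 0 0" --pt "1 -0.0095 -0.045 0 0 0 0" --pt "1 -0.0095 -0.045 0 0 0 0" --pt "1 -0.0095 -0.045 0 0 0 0" --pt "1 -0.0095 -0.045 0 0 0 0" --pt "1 -0.0095 -0.0433 0 0 0 0" --pt "1 -0.0084 -0.0096 0 0 0 0"

```text
time_s: 6.1
eef_pos: [423.8, 51.6, 29.4]
ee_rot: [-0.0, 1.0, -0.017, -0.0]
force: [-0.1, -0.2, -1.7]
grip_width: 0.178
grip_force: 59.0
```

```bash
python3 - <<'E'
from h import *
say(); go(425,50.3,25,-2.1)
p=cap('top','top2.png'); w=cap('wrist','w2.png')
a=cv2.imread('pics/top2.png')[130:330,170:300]; a=cv2.resize(a,None,fx=3,fy=3,interpolation=cv2.INTER_CUBIC)
b=cv2.resize(cv2.imread('pics/w2.png'),(400,300)); b=cv2.copyMakeBorder(b,0,300,0,0,cv2.BORDER_CONSTANT)
cv2.imwrite('pics/c2.png',cv2.convertScaleAbs(np.hstack([a,b]),alpha=1.5))
for q in ('foot_point','blade'):
  for n,P in (('w',w),('t',p)):
    for d in ctrl.landmark_of(q,P): print(n,q,d['score'],d['point'],back(P,d['point'],5 if q=='blade' else 0))
E
```

```text
{'time_s': 6.1, 'joints': [-0.155, 0.403, 2.0, 0.0, 0.739, 1.449], 'eef_pos': [423.817, 51.592, 29.378], 'ee_rot': [-0.0, 1.0, -0.017, -0.0], 'force': [-0.115, -0.227, -1.682], 'grip_width': 0.178, 'grip_force': 58.968}
yaw now -1.91 az 0.0034 dx dy dz mm [1.2 1.2 4.4]
w blade 0.85 [319.5, 279.9] [423.00113399  51.29454929   5.        ]
t blade 0.97 [488.5, 287.0] [ 427.41511972 -363.39371337    5.        ]
t blade 0.67 [384.3, 355.4] [ 299.11155263 -173.66696175    5.        ]
t blade 0.44 [488.5, 195.4] [ 596.99006593 -362.83804581    5.        ]
```

View pics/c2.png

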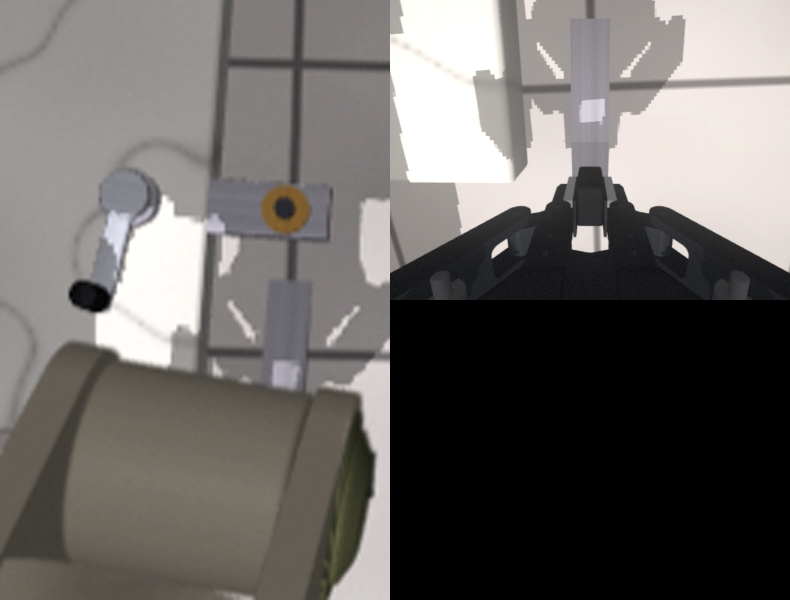

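The crop shows the blade held in line with the foot: tip middle at crop (289,282), nut middle (286,209), bar (212–330). I compute the lateral offset from those.

```bash
python3 - <<'E'
from h import *
p=cap('top')
F=lambda u,v,z:back(p,(170+u/3-.33,130+v/3-.33),z)
t=F(289.5,281.5,9); print('tip',t,'screw@63',F(286,207.5,63),'@55',F(286,208.5,55))
q=cap('scene')
for d in ctrl.landmark_of('foot_point',q): print(d['score'],back(q,d['point'],0))
for d in ctrl.landmark_of('foot_point',p): print(d['score'],back(p,d['point'],0))
print('bar end',F(331,186,45),F(328,240,45))
E
```

```text
tip [534.68694093  47.41444795   9.        ] screw@63 [571.43040825  44.31583989  63.        ] @55 [572.14444472  45.2674395   55.        ]
bar end [587.6745571   20.47255993  45.        ] [555.7582039   21.37268547  45.        ]
```

send_rows --pt "1 0 0.0012 0 0 0 0.002" --pt "1 0.004 0 0.002 0 0 0" --pt "1 0.004 0 0.002 0 0 0" --pt "1 0.004 0 0.0007 0 0 0" --pt "1 0.002 0 0.0005 0 0 0" --pt "1 0 0 0 0 0 0" --pt "1 0 0 0 0 0 0" --pt "1 0 0 0 0 0 0" --pt "1 0 0 0 0 0 0" --pt "1 0 0 0 0 0 0"

```text
time_s: 7.85
eef_pos: [438.5, 48.0, 24.1]
ee_rot: [-0.0, 1.0, -0.019, -0.0]
force: [-0.3, -0.2, -2.5]
grip_width: 0.178
grip_force: 59.0
```

```bash
python3 - <<'E'
from h import *
say()
E
```

```text
{'time_s': 7.85, 'joints': [-0.158, 0.437, 1.963, 0.0, 0.741, 1.451], 'eef_pos': [438.508, 47.995, 24.116], 'ee_rot': [-0.0, 1.0, -0.019, -0.0], 'force': [-0.339, -0.152, -2.452], 'grip_width': 0.178, 'grip_force': 58.969}
```

send_rows --pt "1 0.002 -0.0016 0.0006 0 0 0" --pt "1 0 0 0.0004 0 0 0" --pt "1 0 0 0 0 0 0" --pt "1 0 0 0 0 0 0" --pt "1 0 0 0 0 0 0" --pt "1 0 0 0 0 0 0" --pt "1 0 0 0 0 0 0" --pt "1 0 0 0 0 0 0" --pt "1 0 0 0 0 0 0" --pt "1 0 0 0 0 0 0"

```text
time_s: 9.1
eef_pos: [440.4, 49.4, 23.9]
ee_rot: [0.0, 1.0, -0.019, -0.0]
force: [-6.8, -1.8, 13.6]
grip_width: 0.174
grip_force: 61.4
```

```bash
python3 - <<'E'
from h import *
say()
cap('top','top3.png')
a=cv2.imread('pics/top3.png')[180:270,230:300]; a=cv2.resize(a,None,fx=6,fy=6,interpolation=cv2.INTER_CUBIC)
cv2.imwrite('pics/c3.png',cv2.convertScaleAbs(a,alpha=1.6))
E
```

```text
{'time_s': 9.1, 'joints': [-0.154, 0.441, 1.957, -0.001, 0.744, 1.456], 'eef_pos': [440.425, 49.384, 23.882], 'ee_rot': [0.0, 1.0, -0.019, -0.0], 'force': [-6.808, -1.844, 13.595], 'grip_width': 0.174, 'grip_force': 61.415}
```

View pics/c3.png

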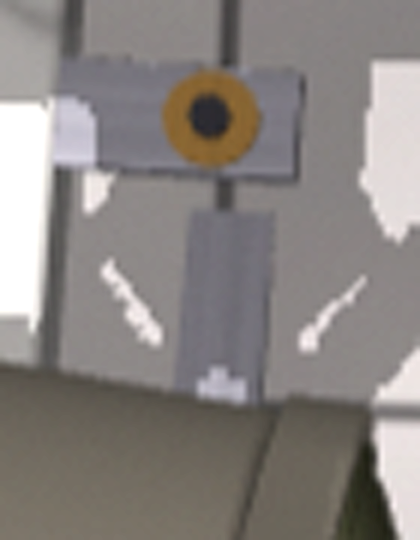

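The crop shows the tip middle at full-picture (268.7,215.3), the screw at (265.2,199.3), and the blade square to the bar. It now rests on the bench, pressed slightly too hard.

```bash
python3 - <<'E'
from h import *
p=cap('top')
F=lambda u,v,z:back(p,(230+u/6-.42,180+v/6-.42),z)
print('tip',F(232.5,212,3),'nut',F(211,117,60),'bar ctr near edge',F(60,165,45),F(296,180,45))
L=F(190,212,3);R_=F(274,212,3);l2=F(175,391,13);r2=F(262,402,13)
m=(l2+r2)/2;t=(L+R_)/2;print(L,R_,m,np.degrees(np.arctan2(*(t-m)[1::-1])))
E
```

```text
tip [551.36985232  44.57880024   3.        ] nut [571.48358256  45.10927535  60.        ] bar ctr near edge [558.72122217  90.68690376  45.        ] [555.91357205  21.53499483  45.        ]
[551.06623086  57.66166596   3.        ] [551.66640307  31.80060684   3.        ] [493.74525308  46.11135716  13.        ] -1.3721666967162962
```

send_rows --pt "1 0 -0.0007 -0.0007 0 0 0" --pt "1 0.001 0 0 0 0 0" --pt "1 0.001 0 0 0 0 0" --pt "1 0.001 0 0 0 0 0" --pt "1 0.001 0 0 0 0 0" --pt "1 0.001 0 0 0 0 0" --pt "1 0.001 0 0 0 0 0" --pt "1 0.001 0 0 0 0 0" --pt "1 0.001 0 0 0 0 0" --pt "1 0 0 0 0 0 0"

```text
time_s: 10.45
eef_pos: [448.4, 50.1, 23.9]
ee_rot: [-0.0, 1.0, -0.019, -0.0]
force: [-3.4, 0.3, 5.3]
grip_width: 0.182
grip_force: 60.0
```

send_rows --pt "1 0.001 0 0 0 0 0" --pt "1 0.001 0 0 0 0 0" --pt "1 0.001 0 0 0 0 0" --pt "1 0.001 0 0 0 0 0" --pt "1 0.001 0 0 0 0 0" --pt "1 0.001 0 0 0 0 0" --pt "1 0.001 0 0 0 0 0" --pt "1 0 0 0 0 0 0" --pt "1 0 0 0 0 0 0" --pt "1 0 0 0 0 0 0"

```text
time_s: 11.7
eef_pos: [455.4, 49.8, 23.9]
ee_rot: [-0.0, 1.0, -0.019, -0.0]
force: [-3.7, 0.6, 4.9]
grip_width: 0.179
grip_force: 60.0
```

send_rows --pt "1 0 0.0003 -0.0003 0 0 0" --pt "1 0.001 0 0 0 0 0" --pt "1 0.001 0 0 0 0 0" --pt "1 0.001 0 0 0 0 0" --pt "1 0.001 0 0 0 0 0" --pt "1 0.001 0 0 0 0 0" --pt "1 0.001 0 0 0 0 0" --pt "1 0.001 0 0 0 0 0" --pt "1 0 0 0 0 0 0" --pt "1 0 0 0 0 0 0"

```text
time_s: 12.95
eef_pos: [462.5, 49.1, 24.1]
ee_rot: [-0.0, 1.0, -0.019, -0.0]
force: [-0.2, -0.1, -2.0]
grip_width: 0.178
grip_force: 59.0
```

send_rows --pt "1 0.001 0 0 0 0 0" --pt "1 0.001 0 0 0 0 0" --pt "1 0.001 0 0 0 0 0" --pt "1 0.001 0 0 0 0 0" --pt "1 0.001 0 0 0 0 0" --pt "1 0.001 0 0 0 0 0" --pt "1 0.001 0 0 0 0 0" --pt "1 0 0 0 0 0 0" --pt "1 0 0 0 0 0 0" --pt "1 0 0 0 0 0 0"

```text
time_s: 14.2
eef_pos: [469.6, 48.8, 24.1]
ee_rot: [-0.0, 1.0, -0.019, 0.0]
force: [-0.4, -0.3, -1.8]
grip_width: 0.176
grip_force: 59.0
```

send_rows --pt "1 0.001 0 0.00015 0 0 0" --pt "1 0.001 0 0 0 0 0" --pt "1 0.001 0 0 0 0 0" --pt "1 0.001 0 0 0 0 0" --pt "1 0.001 0 0 0 0 0" --pt "1 0.001 0 0 0 0 0" --pt "1 0.001 0 0 0 0 0" --pt "1 0 0 0 0 0 0" --pt "1 0 0 0 0 0 0" --pt "1 0 0 0 0 0 0"

```text
time_s: 15.45
eef_pos: [475.8, 48.6, 23.9]
ee_rot: [-0.0, 1.0, -0.019, -0.001]
force: [-6.0, 0.1, 4.4]
grip_width: 0.174
grip_force: 60.0
```

send_rows --pt "1 0.001 0 0 0 0 0" --pt "1 0.001 0 0 0 0 0" --pt "1 0.001 0 0 0 0 0" --pt "1 0.001 0 0 0 0 0" --pt "1 0.001 0 0 0 0 0" --pt "1 0.001 0 0 0 0 0" --pt "1 0 0 0 0 0 0" --pt "1 0 0 0 0 0 0" --pt "1 0 0 0 0 0 0" --pt "1 0 0 0 0 0 0"

```text
time_s: 16.7
eef_pos: [479.5, 48.8, 23.9]
ee_rot: [-0.0, 1.0, -0.019, -0.004]
force: [-19.5, -0.2, 17.2]
grip_width: 0.173
grip_force: 61.7
```

send_rows --pt "1 -0.001 0 -0.0003 0 0 0" --pt "1 0 0 -0.0002 0 0 0" --pt "1 0 0 0 0 0 0" --pt "1 0 0 0 0 0 0" --pt "1 0 0 0 0 0 0" --pt "1 0 0 0 0 0 0" --pt "1 0 0 0 0 0 0" --pt "1 0 0 0 0 0 0" --pt "1 0 0 0 0 0 0" --pt "1 0 0 0 0 0 0"

```text
time_s: 17.95
eef_pos: [479.6, 48.7, 24.0]
ee_rot: [-0.0, 1.0, -0.019, -0.003]
force: [-10.1, 0.0, 4.5]
grip_width: 0.174
grip_force: 59.9
```

```bash
python3 - <<'E'
from h import *
say(); print(ctrl.sense()['wrist_torque'])
E
```

```text
{'time_s': 17.95, 'joints': [-0.142, 0.505, 1.841, -0.0, 0.801, 1.466], 'eef_pos': [479.553, 48.719, 24.017], 'ee_rot': [-0.0, 1.0, -0.019, -0.003], 'force': [-10.053, 0.031, 4.493], 'grip_width': 0.174, 'grip_force': 59.895}
[0.09898395 1.42574679 0.02114802]
```

send_rows --pt "1 0.0003 0 0 0 0 0" --pt "1 0.0003 0 0 0 0 0" --pt "1 0.0003 0 0 0 0 0" --pt "1 0.0003 0 0 0 0 0" --pt "1 0.0003 0 0 0 0 0" --pt "1 0.0003 0 0 0 0 0" --pt "1 0 0 0 0 0 0" --pt "1 0 0 0 0 0 0" --pt "1 0 0 0 0 0 0" --pt "1 0 0 0 0 0 0"

```text
time_s: 19.2
eef_pos: [480.1, 48.8, 24.0]
ee_rot: [-0.0, 1.0, -0.019, -0.004]
force: [-18.3, -0.4, 10.4]
grip_width: 0.178
grip_force: 60.8
```

send_rows --pt "1 -0.001 0 -0.0002 0 0 0" --pt "1 -0.001 0 -0.0001 0 0 0" --pt "1 -0.0005 0 0 0 0 0" --pt "1 0 0 0 0 0 0" --pt "1 0 0 0 0 0 0" --pt "1 0 0 0 0 0 0" --pt "1 0 0 0 0 0 0" --pt "1 0 0 0 0 0 0" --pt "1 0 0 0 0 0 0" --pt "1 0 0 0 0 0 0"

```text
time_s: 20.45
eef_pos: [480.3, 48.5, 24.4]
ee_rot: [-0.0, 1.0, -0.019, -0.001]
force: [-4.6, 2.0, -2.9]
grip_width: 0.177
grip_force: 58.8
```

```bash
python3 - <<'E'
from h import *
say()
E
```

```text
{'time_s': 20.45, 'joints': [-0.143, 0.504, 1.841, 0.0, 0.798, 1.466], 'eef_pos': [480.299, 48.52, 24.449], 'ee_rot': [-0.0, 1.0, -0.019, -0.001], 'force': [-4.596, 1.997, -2.898], 'grip_width': 0.177, 'grip_force': 58.818}
```

send_rows --pt "0.55 0 0 0.0002 0 0 0" --pt "0.45 0 0 0 0 0 0" --pt "0.3 0 0 0 0 0 0" --pt "0.3 0 0 0 0 0 0" --pt "0.3 0 0 0 0 0 0" --pt "0.3 0 0 0 0 0 0" --pt "0.3 0 0 -0.01 0 0 0" --pt "0.3 0 0 -0.02 0 0 0" --pt "0.3 0 0 -0.03 0 0 0" --pt "0.3 0 0 -0.04 0 0 0"

```text
time_s: 21.7
eef_pos: [480.5, 48.4, 125.8]
ee_rot: [-0.0, 1.0, -0.019, -0.0]
force: [0.2, -0.5, -0.0]
grip_width: 0.351
grip_force: 0.0
```

```bash
python3 - <<'E'
from h import *
say(); w=cap('wrist','w4.png'); p=cap('top')
for d in ctrl.landmark_of('blade',w): print('blade',d['score'],d['point'],back(w,d['point'],0))
for P in (w,p,cap('scene')):
  for d in ctrl.landmark_of('lock_knob',P): print('knob',d['score'],d['point'],back(P,d['point'],84))
E
```

```text
{'time_s': 21.7, 'joints': [-0.143, 0.338, 1.762, -0.0, 1.043, 1.466], 'eef_pos': [480.473, 48.407, 125.776], 'ee_rot': [-0.0, 1.0, -0.019, -0.0], 'force': [0.234, -0.522, -0.019], 'grip_width': 0.351, 'grip_force': 0.0}
blade 0.98 [322.9, 229.6] [482.06971933  45.44785869   0.        ]
knob 0.95 [120.7, 210.2] [516.60248811 150.92245293  84.        ]
knob 0.6 [374.8, 304.9] [518.92871439 156.45363562  84.        ]
```

View pics/w4.png

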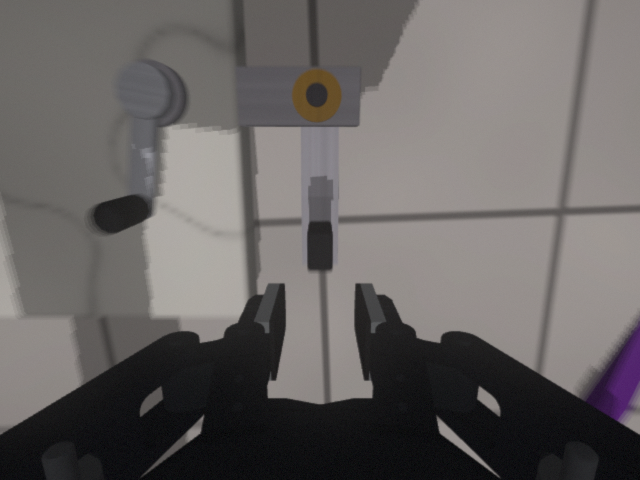

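The wrist view shows the blade lying squarely under the foot, grip at (320,245), nut at (317,95). The knob is at (121,210) near angle 0.15. Before swinging the lever I check eyepiece clearance by triangulating.

```bash
python3 - <<'E'
from h import *
p=cap('top');q=cap('scene')
def tri(a,b):
    P=[np.array(c['camera_matrix'])@np.c_[np.array(c['R']),np.array(c['t'])] for c in (p,q)]
    X=cv2.triangulatePoints(P[0],P[1],np.array(a,float).reshape(2,1),np.array(b,float).reshape(2,1)).ravel();X=X[:3]/X[3]
    print(np.round(X),np.round(proj(p,X)-a,1),np.round(proj(q,X)-b,1))
for a,b in (((32,160),(405,283)),((32,160),(430,303)),((5,152),(405,283)),((5,152),(430,303)),((131,115),(308,385)),((131,115),(340,430)),((130,175),(338,345)),((72,150),(385,300)),((72,150),(400,318)),((55,60),(320,345))): tri(a,b)
s=ctrl.sense(); go(516,148,120,np.degrees(-.35)); say(s)
E
```

```text
[573. 288. 309.] [ 1.2 -1.9] [ 1.2 -0.1]
[562. 313. 287.] [-8.6 11.2] [-7.9  0.4]
[582. 302. 329.] [ 4.1 -6.4] [ 4.  -0.3]
[571. 327. 308.] [-5.2  7.2] [-4.9  0.3]
[700. 257. 111.] [ 1.9 -2.9] [2.2 0.2]
[694. 304.  49.] [-10.5  12.8] [-11.5  -1.1]
[620. 235. 132.] [  9.4 -17.1] [11.1  0.1]
[593. 269. 264.] [-1.7  2.4] [-1.6 -0. ]
[588. 289. 243.] [-7.7 10. ] [-7.2 -0. ]
[708. 294. 269.] [-1.4  2. ] [-1.5 -0.2]
yaw now -2.19 az 0.3117 dx dy dz mm [  -0.8 -105.7    3.8]
{'time_s': 22.15, 'joints': [-0.143, 0.341, 1.764, 0.0, 1.039, 1.466], 'eef_pos': [480.47, 48.4, 123.768], 'ee_rot': [-0.0, 1.0, -0.019, -0.001], 'force': [-0.482, -0.642, 0.245], 'grip_width': 0.349, 'grip_force': 0.0}
```

```bash
python3 - <<'E'
from h import *
yw=-.7; go(492,120,70,np.degrees(yw))
C,S=np.cos(yw),np.sin(yw); X=np.array([.99933,-.0366]);Y=np.array([.0366,.99933]);piv=np.array([576,136.])
n=np.array([-S,C]); last=np.array([492,120.])
for a in (.16,.35,.55,.75,.95,1.1,1.2,1.26):
    k=piv+62*(-np.cos(a)*X+np.sin(a)*Y); t=k-22.5*n; d=t-last; last=t
    print(a,np.round(k),np.round(t,1),'dx,dy',np.round([C*d[0]+S*d[1],S*d[0]-C*d[1]],1))
E
```

```text
yaw now -2.19 az 0.6617 dx dy dz mm [-37.3 -62.2  53.8]
0.16 [515. 148.] [500.7 130.9] dx,dy [ -0.4 -13.9]
0.35 [519. 159.] [504.1 142.2] dx,dy [ -4.7 -10.8]
0.55 [524. 170.] [509.9 153.1] dx,dy [ -2.6 -12.1]
0.75 [532. 180.] [517.7 162.7] dx,dy [ -0.2 -12.4]
0.95 [542. 188.] [527.3 170.5] dx,dy [  2.3 -12.2]
1.1 [550. 192.] [535.4 175. ] dx,dy [ 3.3 -8.7]
1.2 [556. 195.] [541.2 177.4] dx,dy [ 2.9 -5.5]
1.26 [559. 196.] [544.7 178.5] dx,dy [ 2.  -3.1]
```

send_rows --pt "1 0 0 0 0 0 0.1655" --pt "1 0 0 0 0 0 0.1655" --pt "1 0 0 0 0 0 0.1655" --pt "1 0 0 0 0 0 0.1655" --pt "1 -0.0185 -0.031 0 0 0 0" --pt "1 -0.0185 -0.031 0 0 0 0" --pt "1 0 0 0.018 0 0 0" --pt "1 0 0 0.018 0 0 0" --pt "1 0 0 0.018 0 0 0" --pt "1 0 0 0 0 0 0"

```text
time_s: 23.4
eef_pos: [491.6, 119.6, 69.2]
ee_rot: [0.001, 0.939, -0.343, -0.002]
force: [-0.4, -0.8, 0.5]
grip_width: -0.004
grip_force: 0.0
```

send_rows --pt "1 0 -0.007 0 0 0 0" --pt "1 0 -0.007 0 0 0 0" --pt "1 -0.0025 -0.0055 0 0 0 0" --pt "1 -0.0022 -0.0053 0 0 0 0" --pt "1 -0.0013 -0.006 0 0 0 0" --pt "1 -0.0013 -0.006 0 0 0 0" --pt "1 0 -0.0062 0 0 0 0" --pt "1 0 -0.0062 0 0 0 0" --pt "1 0 0 0 0 0 0" --pt "1 0 0 0 0 0 0"

```text
time_s: 24.65
eef_pos: [518.9, 161.9, 70.6]
ee_rot: [-0.0, 0.939, -0.343, 0.0]
force: [0.5, -0.2, 0.1]
grip_width: 0.0
grip_force: 0.0
```

```bash
python3 - <<'E'
from h import *
say(); p=cap('scene','s5.png'); w=cap('wrist','w5.png')
a=cv2.imread('pics/s5.png')[200:400,240:440]; a=cv2.resize(a,(400,400)); b=cv2.resize(cv2.imread('pics/w5.png'),(400,300))
cv2.imwrite('pics/c5.png',cv2.convertScaleAbs(np.hstack([a,cv2.copyMakeBorder(b,0,100,0,0,cv2.BORDER_CONSTANT)]),alpha=1.5))
for P in (p,w):
  for d in ctrl.landmark_of('lock_knob',P): print('knob',d['score'],d['point'],back(P,d['point'],84))
E
```

```text
{'time_s': 24.65, 'joints': [0.087, 0.531, 1.63, 0.0, 0.98, 2.358], 'eef_pos': [518.862, 161.891, 70.632], 'ee_rot': [-0.0, 0.939, -0.343, 0.0], 'force': [0.545, -0.188, 0.124], 'grip_width': 0.0, 'grip_force': 0.0}
knob 0.65 [259.9, 319.1] [532.5391467  180.57016397  84.        ]
```

View pics/c5.png

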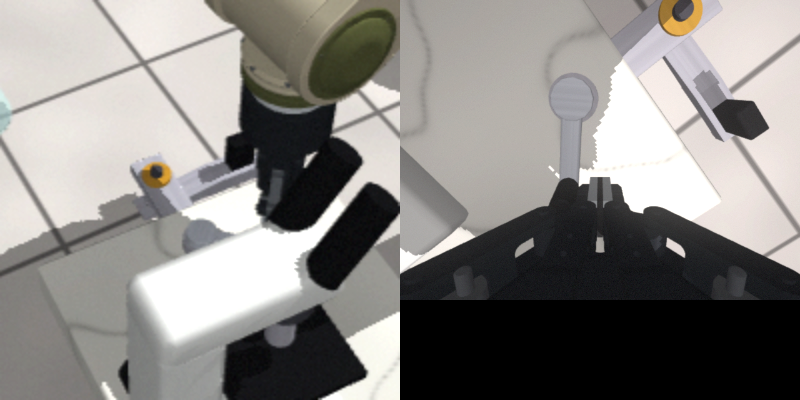

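The lever is moving with the fingers: the wrist view puts the knob at (532,181), angle about 0.75, touching the left of the fingers. I carry on round the arc.

send_rows --pt "1 0.001 -0.006 0 0 0 0" --pt "1 0.0013 -0.006 0 0 0 0" --pt "1 0.0017 -0.0045 0 0 0 0" --pt "1 0.0017 -0.0043 0 0 0 0" --pt "1 0.0015 -0.003 0 0 0 0" --pt "1 0.0015 -0.0025 0 0 0 0" --pt "1 0 0 0 0 0 0" --pt "1 0 0 0 0 0 0" --pt "1 0 0 0 0 0 0" --pt "1 0 0 0 0 0 0"

```text
time_s: 26.1
eef_pos: [542.3, 176.4, 70.6]
ee_rot: [-0.0, 0.939, -0.343, 0.0]
force: [-0.8, -0.4, -0.1]
grip_width: -0.001
grip_force: 0.0
```

send_rows --pt "1 0.001 -0.0015 0 0 0 0" --pt "1 0.001 -0.0015 0 0 0 0" --pt "1 0 0 0 0 0 0" --pt "1 0 0 0 0 0 0" --pt "1 0 0 0 0 0 0" --pt "1 0 0 0 0 0 0" --pt "1 0 0 0 0 0 0" --pt "1 0 0 0 0 0 0" --pt "1 0 0 0 0 0 0" --pt "1 0 0 0 0 0 0"

```text
time_s: 27.35
eef_pos: [544.9, 177.2, 70.4]
ee_rot: [0.001, 0.939, -0.343, -0.001]
force: [-6.4, -2.9, 3.3]
grip_width: -0.004
grip_force: 2.9
```

send_rows --pt "1 0.0008 -0.0012 0 0 0 0" --pt "1 0 0 0 0 0 0" --pt "1 0 0 0 0 0 0" --pt "1 0 0 0 0 0 0" --pt "1 0 0 0 0 0 0" --pt "1 0 0 0 0 0 0" --pt "1 0 0 0 0 0 0" --pt "1 0 0 0 0 0 0" --pt "1 0 0 0 0 0 0" --pt "1 0 0 0 0 0 0"

```text
time_s: 28.6
eef_pos: [545.0, 177.3, 70.3]
ee_rot: [0.002, 0.939, -0.343, -0.003]
force: [-12.1, -4.7, 7.0]
grip_width: 0.0
grip_force: 6.0
```

send_rows --pt "1 -0.001 0.003 0 0 0 0" --pt "1 -0.001 0.007 0 0 0 0" --pt "1 -0.002 0.012 0 0 0 0" --pt "1 0 0.012 -0.02 0 0 0" --pt "1 0 0.01 -0.03 0 0 0" --pt "1 0 0.005 -0.04 0 0 0" --pt "1 -0.02 0.01 -0.03 0 0 0" --pt "1 -0.03 0.01 0 0 0 0" --pt "1 -0.03 0.01 0 0 0 0" --pt "1 0 0 0 0 0 0"

```text
time_s: 29.85
eef_pos: [430.5, 171.8, 190.8]
ee_rot: [-0.0, 0.94, -0.342, 0.0]
force: [2.3, -0.5, -0.0]
grip_width: 0.003
grip_force: 0.0
```

```bash
python3 - <<'E'
from h import *
say(); p=cap('scene'); w=cap('wrist','w6.png'); t=cap('top','t6.png')
X=np.array([.99933,-.0366]);Y=np.array([.0366,.99933])
for P in (p,w,t):
  for d in ctrl.landmark_of('lock_knob',P):
    k=back(P,d['point'],84); r=k[:2]-[576,136]; print('knob',d['score'],d['point'],k,'a',np.arctan2(r@Y,-r@X),np.linalg.norm(r))
for P in (w,t):
  for d in ctrl.landmark_of('blade',P): print(d['score'],d['point'],back(P,d['point'],0))
a=cv2.resize(cv2.imread('pics/t6.png')[80:320,120:300],None,fx=2.5,fy=2.5); b=cv2.resize(cv2.imread('pics/w6.png'),(340,255))
cv2.imwrite('pics/c6.png',cv2.convertScaleAbs(np.hstack([a,cv2.copyMakeBorder(b,0,345,0,0,cv2.BORDER_CONSTANT)]),alpha=1.5))
E
```

```text
{'time_s': 29.85, 'joints': [0.126, 0.216, 1.735, 0.0, 1.19, 2.396], 'eef_pos': [430.538, 171.837, 190.793], 'ee_rot': [-0.0, 0.94, -0.342, 0.0], 'force': [2.331, -0.5, -0.03], 'grip_width': 0.003, 'grip_force': 0.0}
knob 0.89 [171.2, 121.8] [556.18140098 194.59724176  84.        ] a 1.2080485142298736 61.85801168172554
knob 0.71 [175.1, 205.1] [553.98436233 191.3059659   84.        ] a 1.155346800830376 59.526785283480656
0.85 [392.8, 82.9] [480.1175958   46.97842732   0.        ]
0.79 [489.9, 287.1] [ 427.17514475 -367.87916534    0.        ]
0.77 [384.5, 355.2] [ 298.59683922 -174.77670333    0.        ]
0.71 [261.2, 255.3] [476.46961636  55.96173126   0.        ]
```

View pics/c6.png

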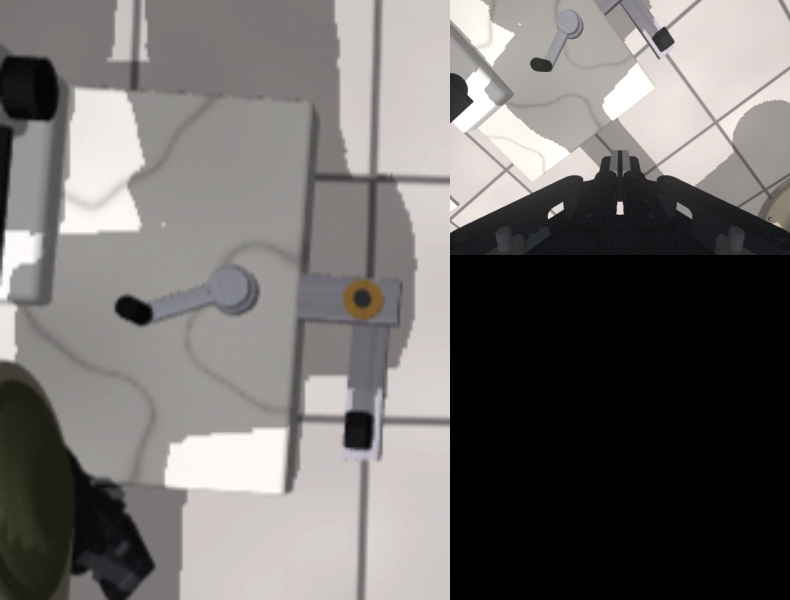

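The lever is hard against its stop: the knob measures about 1.2 rad, and it did not move under a 12 N push. The blade still lies squarely under the foot, and the robot is clear of everything.

```bash
python3 -c "
from rig import ctrl
print(ctrl.finish_job())"
```

```text
the job is handed in; nothing more can be done
None
```

The job is handed in, with no verdict returned: the blade is wedged squarely under the foot at an estimated 12–13 N of push (18 N measured, less bench friction) and released, the lock lever is fully over at about 1.2 rad, and the arm kept clear of the glassware.

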